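# Sort the kiln props and close the box

## Task

Sort the brittle kiln props away without dropping or tipping them: lay the two square bars flat on the floor of the plywood box, side by side, and stand the loose tube upright in the crate where another tube already stands. Then set the lid squarely on the box so that it rests fully down on the rim. Keep both tubes standing and leave the other things on the table where they are.

Things in the scene. Friction and masses are not known exactly. Their poses are not given: they have to be found in the camera images.
- bar_1: loose square kiln prop, cream fired clay, a solid bar 120 x 30 x 30 mm lying flat on the table, about 0.2 kg; origin at its centre (15 mm above what it lies on), its x axis along its length
- bar_2: second square kiln prop, identical to bar_1, origin and axes the same
- tube: loose tubular kiln prop, same cream fired clay, standing on end on the table: outer diameter 44 mm, bore 24 mm, 80 mm tall, about 0.17 kg; origin at the centre of its foot, z up its axis
- tube_stored: identical tube that already stands, loose, in the crate near the crate's +x end, about 35 to 58 mm from the crate's centre; origin at the centre of its foot
- box: plywood box for the bars, empty, open-topped, fixed, left or right of the crate; outside 176 (x) x 151 (y) x 60 mm high, walls and floor 8 mm thick (inside 160 x 135 mm); origin at the centre of its underside, z up. Two bars lying along x, centres at y = +27 and -27 mm, leave about 25 mm beside each for a finger
- crate: longer, narrower and lower plywood crate for the tubes, open at the top, fixed to the table, with a tube already standing in it; outside 196 mm (its x) x 126 mm (its y) x 46 mm high, walls and floor 8 mm thick (floor 8 mm above the table); origin at the centre of its underside, z up
- lid: loose plywood lid of the box, 0.25 kg, lying right way up: panel 180 (x) x 155 (y) x 9 mm; a grip bar on its middle, 90 mm along x, 20 mm thick, 34 mm high. 8 mm deep cleats below form a 148 x 123 mm frame that drops inside the box with 6 mm play each side. Origin: centre of panel underside (8 mm above table; 60 mm on the rim). Its x goes along the box's x, either way round
- mug: bisque mug, bystander, rim diameter 76 mm, 85 mm high, near the far side; origin at the centre of its underside
- bowl: white bowl, bystander, diameter 90 mm, 45 mm high, at the left; origin at the centre of its underside
- glaze_jar: lidded olive jar, bystander, diameter 72 mm, 100 mm high, near the far side; origin at the centre of its underside
- brush: glaze brush, bystander, 180 mm long, lying at the near left; x along its length
- stilt: small three-armed kiln stilt, bystander, about 42 mm across and 12 mm high, on the table between the props and the lid; origin at the centre of its underside
- vase: teal long-necked vase, bystander, 92 mm across, 190 mm high, at the left side; origin at the centre of its underside
- rib: flat wooden shaping rib, bystander, 100 x 50 x 6 mm, lying at the near right; origin at the centre of its underside
Things that resemble listed ones, but are neither listed nor needed, are in the scene too. Leave any turquoise look-alike of the tube_stored alone.

How it is judged:
By the outcome, as a careful person would: the job done as asked, in the order asked, and still so for the second after the job is handed in, with the robot touching nothing.
It also fails if it takes over 72 s, if anything falls off the work surface, if the arm or the gripper's body presses on something with over 40 N, if the wrist force passes 120 N, or if a joint passes its speed limit or range.

## Robot

A 6-joint arm with a two-finger parallel gripper is mounted at the origin on the work surface. World frame = base frame: x ahead of the robot, y to its left, z up, the work surface at z = 0. Lengths are in m, angles in rad, forces in N, time in s.
With the tool pointing down it reaches from about 0.35 to 0.975 m from the base axis. Payload 4.9 kg.
Tool frame: the origin (TCP) lies at the very end of the fingers, on their centre line; the grasp point (between the pads) lies 19 mm behind it; z points along the fingers, y is the line along which they close (so a half turn about z gives the same grasp; the last joint's range is limited). The gripper opens to 85 mm and grips with 20 to 120 N. Pads are 22 mm wide; open, the fingers measure 114 mm over their backs; the gripper's body (76 mm by 85 mm) begins 54 mm behind the grasp point. The pads swing forward as they close: fully open they stand 13 mm farther back than shut.
Start: joints at [1.229, 0.053, 1.613, -0, 1.476, -0.119], TCP at [0.138, 0.61, 0.231] pointing down, gripper open.
Joint ranges: [-3.01, 3.01], [-1.01, 2.22], [0.06, 2.58], [-1.02, 4.17], [0.09, 2.62], [-3.14, 3.14]. Speed limits (rad/s): [2.57, 2.57, 3.14, 3.14, 3.14, 3.14].

## Interface

Orientations are given as a unit quaternion [w, x, y, z].
In Python, from plant import manip gives the robot as it stands.
- The arm moves only by the tool send_rows, never from a script. Its argument "increments" is a list of rows, each an object of numbers: "claw": the closure, from -1 (fully open) to 1 (shut); "dx", "dy", "dz": the shift along the tool's x, y, z in units of 0.5 m (1.0 is 0.5 m); "yaw": the turn about the tool's z in units of 1.5 rad (1.0 is 1.5 rad). A call has 1 to 20 rows; each row is the pose to reach, as a shift and turn from the pose commanded when the call began, along the tool's axes at that moment; what a row does not reach only later rows make up. A row lasts 1/8 s, in which the tool goes at most 62.5 mm and 10.7 degrees, less where a joint would pass 70% of its speed; a pose out of reach is approached as far as the arm can. A call with a number of a shift or a turn outside -1 to 1 is refused whole. A call with a gripper value outside its range is refused whole. The fingers move at their own pace and stop on an object; the grip force is fixed at half the most. Time passes only in rows, so rows that repeat a pose let the fingers close. It gives the time, the measured TCP pose, the force, the opening and the grip force at its end, in the units of the state.
- manip.state(): the state, without advancing time (a new reading comes with each control period).
- manip.grab_frame(name): name is "side" or "top" or "wrist"; returns the picture (480x640x3 uint8, red, green, blue); there is no depth.
- manip.camera_params(name): a dict with "camera_matrix" (3x3 intrinsics, pixels), "extrinsics" (4x4, takes a point from world to camera coordinates); the wrist camera has in their place "tool_from_camera" (4x4, takes a point from camera to tool coordinates, whose origin is the TCP and whose axes are the flange's). Camera axes: x right, y down, z forward; pixel columns grow to the right and rows downward; lengths in m; the calibration is good to about 2 mm. A picture is of the moment at which its call begins: read the wrist's pose just before it. camera_params takes no time and is no camera call.
- manip.job_done(): hands the job in; it is judged then, once.
The state is a dict: "time": time; "joint_pos": joint angles; "joint_vel": joint speeds; "joint_efforts": joint torques, N m; "tool_pos": TCP position; "tool_rot": TCP orientation; "contact_force": force on the tool from outside, world axes, zero at the start; "ft_torque": the same for the moment, N m; "gripper_width": opening from 0.0 (shut) to 1.0 (fully open); "grasp_force": force on a finger pad.
Only numpy, scipy, OpenCV 4.12 (cv2) and the standard library are available. Lean on these libraries where they do the work, as an engineer would, in place of code of your own. Each camera call takes 0.05 s, during which the arm holds its last target. There are 200 camera calls.

## Working session

There is one attempt and no reset: what is moved stays moved. The work goes in short steps, Python scripts to look and compute and a tool call to move; the robot and the scene stay as the last step left them, time stands still between calls to the robot, and variables do not carry over. Pictures are saved under pics/ and viewed, at most 10 in all, crops included, and the job is handed in when it is done.

Besides the shell and the picture viewer there is one more tool, called as name(argument=value, ...) on one line, values as JSON. send_rows: Moves the arm, as the interface text tells. Shifts and turns lie within -1 to 1; 1 stands for 0.5 m of shift or 1.5 rad of turn. Its arguments: {"type":"object","properties":{"increments":{"type":"array","items":{"type":"object","properties":{"claw":{"type":"number"},"dx":{"type":"number"},"dy":{"type":"number"},"dz":{"type":"number"},"yaw":{"type":"number"}}}}},"required":["increments"]}

```bash
mkdir -p pics; python3 - <<'E'
from plant import manip
import cv2, numpy as np
print(manip.state())
for n in ("top","side","wrist"):
    p=manip.camera_params(n); print(n,{k:np.round(v,4).tolist() for k,v in p.items()})
    im=manip.grab_frame(n); cv2.imwrite(f"pics/{n}0.png",im[:,:,::-1])
E
```

```text
{'time': 0.0, 'joint_pos': array([ 1.22899316e+00,  5.33593932e-02,  1.61431082e+00, -1.86581127e-05,
        1.47603973e+00, -1.19015710e-01]), 'joint_vel': array([ 6.19284322e-05, -7.49944423e-04, -7.54625595e-04, -1.63897611e-03,
        1.28789841e-03,  1.69490254e-03]), 'joint_efforts': array([ 8.49857752e-04, -3.93644035e+01, -3.70194519e+01,  4.43093541e-05,
        6.60609832e-03,  3.93789108e-06]), 'tool_pos': array([0.13789071, 0.60894098, 0.23005143]), 'tool_rot': array([-2.32728508e-04,  1.11162549e-01,  9.93801674e-01, -1.03278928e-03]), 'contact_force': array([-0.72967022, -0.01739368,  0.19302364]), 'ft_torque': array([-0.07901822, -0.01502019,  0.06720385]), 'grasp_force': 0.0, 'gripper_width': 0.9980693134003892}
top {'camera_matrix': [[469.9884, 0.0, 322.9742], [0.0, 469.9884, 245.1737], [0.0, 0.0, 1.0]], 'extrinsics': [[0.0266, -0.9996, -0.002, 0.0511], [-0.9955, -0.0263, -0.0913, 0.5274], [0.0912, 0.0044, -0.9958, 1.4389], [0.0, 0.0, 0.0, 1.0]]}
side {'camera_matrix': [[474.6973, 0.0, 317.9037], [0.0, 474.6973, 248.1434], [0.0, 0.0, 1.0]], 'extrinsics': [[0.7004, -0.7137, 0.0114, -0.3395], [-0.4829, -0.4856, -0.7287, 0.3207], [0.5256, 0.5049, -0.6848, 0.8569], [0.0, 0.0, 0.0, 1.0]]}
wrist {'camera_matrix': [[377.2698, 0.0, 322.3413], [0.0, 377.2698, 238.9136], [0.0, 0.0, 1.0]], 'tool_from_camera': [[0.0007, -0.963, -0.2694, 0.0677], [1.0, 0.0008, -0.0003, 0.0007], [0.0005, -0.2694, 0.963, -0.1424], [0.0, 0.0, 0.0, 1.0]]}
```

View pics/top0.png

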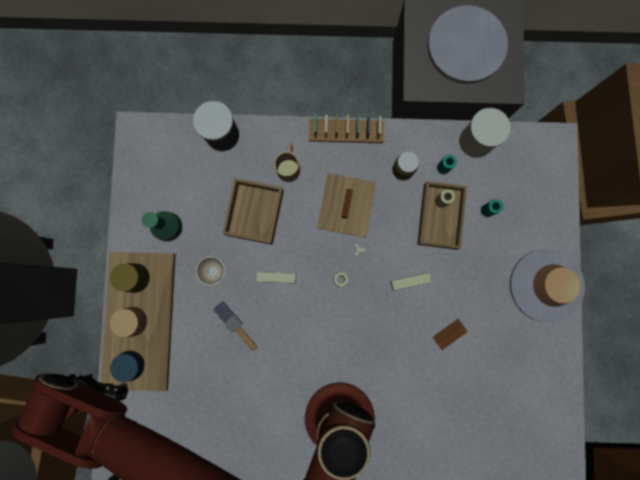

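View pics/side0.png

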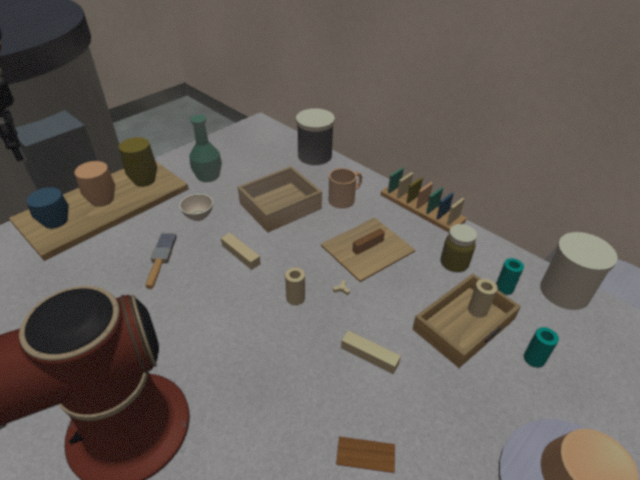

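The top view shows the box at (254,211), lid (347,205) and crate (442,216) with the stored tube at (447,197). The bars are at (276,278) and (411,282), and the loose tube is at (341,279). The side view agrees, and the turquoise tubes are outside the crate.

```bash
cat > h.py <<'E'
from plant import manip
import cv2, numpy as np
from scipy.spatial.transform import Rotation as Ro
def pose():
    s=manip.state(); q=s["tool_rot"]
    T=np.eye(4); T[:3,:3]=Ro.from_quat([q[1],q[2],q[3],q[0]]).as_matrix(); T[:3,3]=s["tool_pos"]; return T
def cam(n):
    """K, world_from_camera (call just before grabbing)"""
    p=manip.camera_params(n)
    W=pose()@p["tool_from_camera"] if n=="wrist" else np.linalg.inv(p["extrinsics"])
    return p["camera_matrix"],W
def px2w(uv,z,K,W):
    uv=np.atleast_2d(np.asarray(uv,float))
    d=np.c_[uv,np.ones(len(uv))]@np.linalg.inv(K).T@W[:3,:3].T
    return W[:3,3]+d*((z-W[2,3])/d[:,2])[:,None]
def w2px(P,K,W):
    c=(np.atleast_2d(P)-W[:3,3])@W[:3,:3]; return (c@K.T)[:,:2]/c[:,2:]
def rect(P):
    """centre, long side, short side (mm), angle of the long side (deg) of world points"""
    (c,(a,b),t)=cv2.minAreaRect((P[:,:2]*1000).astype(np.float32))
    if a<b: a,b,t=b,a,t+90
    return np.round(c,1),round(a,1),round(b,1),round((t+90)%180-90,1)
def blobs(mask,mina=60):
    cs,_=cv2.findContours(mask.astype(np.uint8),cv2.RETR_EXTERNAL,cv2.CHAIN_APPROX_NONE)
    return [c[:,0,:] for c in cs if cv2.contourArea(c)>mina]
def goto(x,y,z,clos):
    """send_rows numbers for an absolute target; clos = world angle (deg) of closing line"""
    T=pose(); d=T[:3,:3].T@(np.array([x,y,z])-T[:3,3])/0.5
    cur=np.degrees(np.arctan2(T[1,1],T[0,1])); y_=-((clos-cur+90)%180-90)
    print("d",np.round(d,4),"yaw",round(np.radians(y_)/1.5,4),"(deg",round(y_,1),") alt yaw",round(np.radians(y_-np.sign(y_)*180)/1.5,4))
E
python3 - <<'E'
from h import *
K,W=cam("top"); im=cv2.imread("pics/top0.png").astype(int)
rb=im[:,:,2]-im[:,:,0]
f=cv2.resize(rb.astype(np.float32),None,fx=4,fy=4,interpolation=cv2.INTER_CUBIC)
for c in blobs(f>22,600):
    uv=(c+.5)/4-.5; m=uv.mean(0)
    if not(180<m[0]<500 and 100<m[1]<300): continue
    for z in ([.03] if m[1]>240 else [.0125 if 300<m[0]<390 else .06 if m[0]<300 else .046]):
        print(np.round(m),"z",z,rect(px2w(uv,z,K,W)))
print("cam",W[:3,3], im[278,276],im[282,411],im[205,330],im[300,300],im[279,335])
E
```

```text
[443. 215.] z 0.046 (array([ 628.2, -300.5]), 195.2, 126.7, -5.6)
[252. 211.] z 0.06 (array([623.8, 283.8]), 175.5, 151.5, -9.6)
[346. 205.] z 0.0125 (array([658.1,  -5.2]), 179.5, 153.5, -9.5)
[286. 161.] z 0.06 (array([778.5, 188. ]), 94.8, 74.1, 23.6)
[348. 130.] z 0.0125 (array([906. ,   1.2]), 239.8, 86.2, 89.7)
cam [0.39240247 0.05865653 1.48112066] [127 149 139] [121 149 140] [ 65  89 100] [117 113 111] [121 141 134]
```

```bash
python3 - <<'E'
from h import *
for n in("top","side"):
    K,W=cam(n); im=cv2.imread(f"pics/{n}0.png").astype(np.float32)
    g=cv2.resize(im[:,:,1]-im[:,:,0],None,fx=4,fy=4,interpolation=cv2.INTER_CUBIC)
    if n=="side": continue
    for c in blobs(g>8,600):
        uv=(c+.5)/4-.5; m=uv.mean(0)
        if not(180<m[0]<500 and 150<m[1]<320): continue
        z=.03
        if 320<m[0]<360 and m[1]>260: z=.08
        if m[0]>430: z=.088
        print(np.round(m),"z",z,rect(px2w(uv,z,K,W)),"z0",rect(px2w(uv,0,K,W))[1:])
E
```

```text
[411. 281.] z 0.03 (array([ 421.4, -208.2]), 123.0, 31.7, -76.5) z0 (125.6, 32.4, -76.5)
[341. 279.] z 0.08 (array([421.3,   9.9]), 44.7, 44.0, -43.7) z0 (47.3, 46.5, -43.7)
[275. 277.] z 0.03 (array([422.9, 208.2]), 121.8, 31.5, 89.1) z0 (124.3, 32.2, 89.1)
[210. 271.] z 0.03 (array([437.2, 410.3]), 79.3, 79.1, -44.8) z0 (81.0, 80.7, -44.8)
[359. 250.] z 0.03 (array([514.1, -49.2]), 36.7, 33.4, -2.0) z0 (37.5, 34.0, -2.0)
[495. 206.] z 0.088 (array([ 651.6, -448.2]), 40.3, 38.8, -80.3) z0 (42.8, 41.3, -80.3)
[442. 215.] z 0.088 (array([ 621.2, -289.5]), 193.4, 127.8, -5.7) z0 (205.6, 135.8, -5.7)
[252. 211.] z 0.03 (array([628.7, 288.5]), 182.9, 158.9, -9.7) z0 (186.7, 162.2, -9.7)
[346. 205.] z 0.03 (array([655.1,  -4.3]), 180.6, 155.4, -9.3) z0 (184.3, 158.6, -9.3)
[401. 170.] z 0.03 (array([ 770.8, -174.6]), 70.2, 52.6, 51.2) z0 (71.7, 53.7, 51.2)
[449. 161.] z 0.088 (array([ 784.8, -309.9]), 40.7, 39.5, -59.3) z0 (43.3, 42.0, -59.3)
[287. 163.] z 0.03 (array([781.4, 188.5]), 107.6, 79.5, 25.3) z0 (109.9, 81.1, 25.3)
```

The box, crate, lid and bar sizes all match the specification. Next I move over the left bar for a close look.

```bash
python3 -c "
from h import *
goto(.4225,.207,.2,-0.9)"
```

```text
d [-0.7328 -0.6585  0.0616] yaw 0.9092 (deg 78.1 ) alt yaw -1.1852
```

send_rows(increments=[{"dx": -0.733, "dy": -0.6585, "dz": 0.0616, "yaw": 0.909, "claw": -1}, {"dx": -0.733, "dy": -0.6585, "dz": 0.0616, "yaw": 0.909, "claw": -1}, {"dx": -0.733, "dy": -0.6585, "dz": 0.0616, "yaw": 0.909, "claw": -1}, {"dx": -0.733, "dy": -0.6585, "dz": 0.0616, "yaw": 0.909, "claw": -1}, {"dx": -0.733, "dy": -0.6585, "dz": 0.0616, "yaw": 0.909, "claw": -1}, {"dx": -0.733, "dy": -0.6585, "dz": 0.0616, "yaw": 0.909, "claw": -1}, {"dx": -0.733, "dy": -0.6585, "dz": 0.0616, "yaw": 0.909, "claw": -1}, {"dx": -0.733, "dy": -0.6585, "dz": 0.0616, "yaw": 0.909, "claw": -1}, {"dx": -0.733, "dy": -0.6585, "dz": 0.0616, "yaw": 0.909, "claw": -1}, {"dx": -0.733, "dy": -0.6585, "dz": 0.0616, "yaw": 0.909, "claw": -1}, {"dx": -0.733, "dy": -0.6585, "dz": 0.0616, "yaw": 0.909, "claw": -1}, {"dx": -0.733, "dy": -0.6585, "dz": 0.0616, "yaw": 0.909, "claw": -1}])

```text
time: 1.65
tool_pos: [0.4222, 0.2085, 0.2006]
tool_rot: [-0.0, 0.712, 0.702, 0.0]
contact_force: [0.2, 0.4, 1.0]
gripper_width: 1.001
grasp_force: 0.0
```

```bash
python3 - <<'E'
from h import *
K,W=cam("wrist"); im=manip.grab_frame("wrist")[:,:,::-1]; cv2.imwrite("pics/w1.png",im)
print(manip.state()["tool_pos"],manip.state()["time"])
g=im[:,:,1].astype(int)-im[:,:,0]
for c in blobs(g>8,1500): print(c.mean(0),rect(px2w(c,.03,K,W)))
goto(.4225,.207,.2,-0.9)
E
```

```text
[0.42224854 0.20840086 0.20057195] 1.7
[577.42258065 357.23225806] (array([658.9,  66.6]), 141.0, 31.2, -8.5)
[324.18289086 213.30088496] (array([424.4, 209. ]), 118.4, 29.7, 89.2)
[ 94.9047619  115.08465608] (array([243.6, 292.1]), 82.7, 19.9, 42.7)
[533.01108269 114.77919864] (array([611.4, 281.6]), 174.5, 167.3, 89.3)
d [-0.0028  0.0005  0.0011] yaw 0.0016 (deg 0.1 ) alt yaw -2.0928
```

View pics/w1.png

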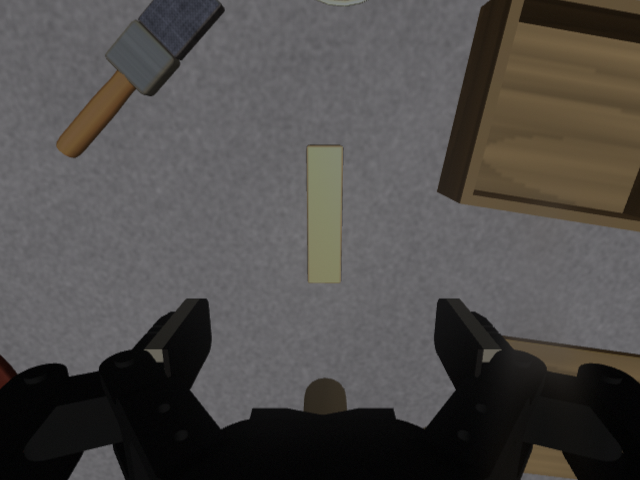

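The wrist view shows the bar centred at (324,213), lying across the closing line. Now I descend and grip.

send_rows(increments=[{"dx": 0.0, "dy": 0.004, "dz": 0.1, "claw": -1}, {"dx": 0.0, "dy": 0.004, "dz": 0.2, "claw": -0.6}, {"dx": 0.0, "dy": 0.004, "dz": 0.29, "claw": -0.4}, {"dx": 0.0, "dy": 0.004, "dz": 0.35, "claw": -0.2}, {"dx": 0.0, "dy": 0.004, "dz": 0.38, "claw": -0.2}, {"dx": 0.0, "dy": 0.004, "dz": 0.391, "claw": -0.1}, {"dx": 0.0, "dy": 0.004, "dz": 0.391, "claw": 0.1}, {"dx": 0.0, "dy": 0.004, "dz": 0.391, "claw": 1}, {"dx": 0.0, "dy": 0.004, "dz": 0.391, "claw": 1}, {"dx": 0.0, "dy": 0.004, "dz": 0.391, "claw": 1}, {"dx": 0.0, "dy": 0.004, "dz": 0.391, "claw": 1}, {"dx": 0.0, "dy": 0.004, "dz": 0.391, "claw": 1}])

```text
invalid input
```

```bash
python3 -c "
from h import *
T=pose();print(T[:3,3])
goto(T[0,3],T[1,3],.14,-0.9)
goto(.6283,.3104,.14,80.4)"
```

```text
[0.42224854 0.20840086 0.20057195]
d [-0.     -0.      0.1211] yaw 0.0016 (deg 0.1 ) alt yaw -2.0928
d [0.2095 0.4093 0.1212] yaw -0.9444 (deg -81.2 ) alt yaw 1.15
```

send_rows(increments=[{"dx": 0.0, "dy": 0.004, "dz": 0.1, "yaw": 0, "claw": -1}, {"dx": 0.0, "dy": 0.004, "dz": 0.2, "yaw": 0, "claw": -0.6}, {"dx": 0.0, "dy": 0.004, "dz": 0.29, "yaw": 0, "claw": -0.4}, {"dx": 0.0, "dy": 0.004, "dz": 0.35, "yaw": 0, "claw": -0.2}, {"dx": 0.0, "dy": 0.004, "dz": 0.38, "yaw": 0, "claw": -0.2}, {"dx": 0.0, "dy": 0.004, "dz": 0.391, "yaw": 0, "claw": -0.1}, {"dx": 0.0, "dy": 0.004, "dz": 0.391, "yaw": 0, "claw": 0.1}, {"dx": 0.0, "dy": 0.004, "dz": 0.391, "yaw": 0, "claw": 1}, {"dx": 0.0, "dy": 0.004, "dz": 0.391, "yaw": 0, "claw": 1}, {"dx": 0.0, "dy": 0.004, "dz": 0.391, "yaw": 0, "claw": 1}, {"dx": 0.0, "dy": 0.004, "dz": 0.391, "yaw": 0, "claw": 1}])

```text
time: 3.08
tool_pos: [0.4261, 0.2079, 0.0065]
tool_rot: [0.001, 0.713, 0.702, 0.001]
contact_force: [-1.2, -0.5, 6.9]
gripper_width: 0.341
grasp_force: 62.2
```

```bash
python3 -c "
from h import *
T=pose();print(T[:3,3])
goto(T[0,3],T[1,3],.14,-0.9)
goto(.6283,.3104,.14,80.4)"
```

```text
[0.42610389 0.20786497 0.00654951]
d [ 0.0003  0.0007 -0.2669] yaw 0.0001 (deg 0.0 ) alt yaw -2.0943
d [ 0.2116  0.4018 -0.2657] yaw -0.9459 (deg -81.3 ) alt yaw 1.1485
```

send_rows(increments=[{"dx": 0, "dy": 0, "dz": -0.03, "yaw": 0, "claw": 1}, {"dx": 0, "dy": 0, "dz": -0.1, "yaw": 0, "claw": 1}, {"dx": 0, "dy": 0, "dz": -0.2, "yaw": 0, "claw": 1}, {"dx": 0.02, "dy": 0.04, "dz": -0.267, "yaw": -0.1, "claw": 1}, {"dx": 0.05, "dy": 0.1, "dz": -0.267, "yaw": -0.22, "claw": 1}, {"dx": 0.08, "dy": 0.16, "dz": -0.267, "yaw": -0.34, "claw": 1}, {"dx": 0.11, "dy": 0.22, "dz": -0.267, "yaw": -0.46, "claw": 1}, {"dx": 0.14, "dy": 0.28, "dz": -0.267, "yaw": -0.58, "claw": 1}, {"dx": 0.17, "dy": 0.34, "dz": -0.267, "yaw": -0.7, "claw": 1}, {"dx": 0.195, "dy": 0.38, "dz": -0.267, "yaw": -0.82, "claw": 1}, {"dx": 0.2115, "dy": 0.402, "dz": -0.267, "yaw": -0.92, "claw": 1}, {"dx": 0.2115, "dy": 0.402, "dz": -0.267, "yaw": -0.946, "claw": 1}, {"dx": 0.2115, "dy": 0.402, "dz": -0.267, "yaw": -0.946, "claw": 1}])

```text
time: 4.7
tool_pos: [0.6269, 0.3098, 0.1381]
tool_rot: [-0.001, 0.084, 0.996, -0.0]
contact_force: [0.0, -0.6, -2.6]
gripper_width: 0.337
grasp_force: 61.1
```

```bash
python3 - <<'E'
from h import *
K,W=cam("wrist"); im=manip.grab_frame("wrist")[:,:,::-1]; cv2.imwrite("pics/w2.png",im)
T=pose();print(T[:3,3],manip.state()["gripper_width"],manip.state()["contact_force"])
# box outline as predicted, drawn on the picture
a=np.radians(-9.6);R=np.array([[np.cos(a),-np.sin(a)],[np.sin(a),np.cos(a)]])
v=im.copy()
for L,w in((80,67.5),(88,75.5)):
    P=np.array([[L,w],[L,-w],[-L,-w],[-L,w]])@R.T+[623.8,283.8]
    q=w2px(np.c_[P/1000,np.full(4,.06)],K,W).astype(int); cv2.polylines(v,[q],True,(0,0,255) if L==80 else (0,255,0),1)
cv2.imwrite("pics/w2b.png",v)
goto(.6283,.3104,.015,80.4)
E
```

```text
[0.62686955 0.30979845 0.13818987] 0.3363390218531947 [-0.81182007 -0.9562933  -3.14590376]
d [-0.0029  0.0018  0.2464] yaw -0.0003 (deg -0.0 ) alt yaw 2.0941
```

View pics/w2b.png

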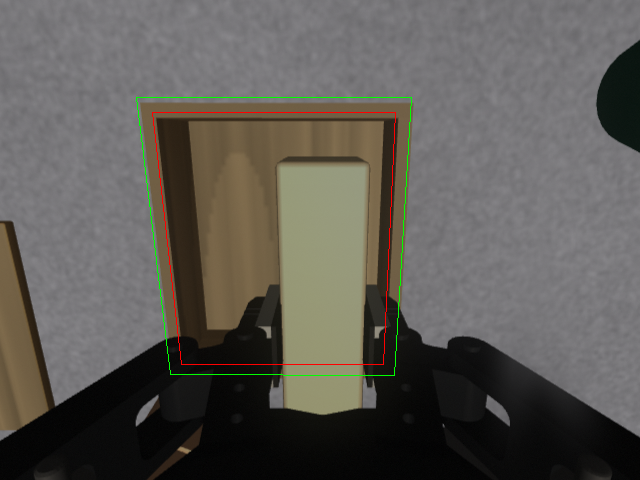

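The predicted box outline falls on the rim to within about 4 px, and the bar at (323,285) is inside and parallel to the walls.

send_rows(increments=[{"dx": -0.005, "dy": 0.002, "dz": 0.06, "yaw": 0, "claw": 1}, {"dx": -0.005, "dy": 0.002, "dz": 0.13, "yaw": 0, "claw": 1}, {"dx": -0.005, "dy": 0.002, "dz": 0.19, "yaw": 0, "claw": 1}, {"dx": -0.005, "dy": 0.002, "dz": 0.225, "yaw": 0, "claw": 1}, {"dx": -0.005, "dy": 0.002, "dz": 0.238, "yaw": 0, "claw": 1}, {"dx": -0.005, "dy": 0.002, "dz": 0.243, "yaw": 0, "claw": 1}, {"dx": -0.005, "dy": 0.002, "dz": 0.246, "yaw": 0, "claw": 1}, {"dx": -0.005, "dy": 0.002, "dz": 0.246, "yaw": 0, "claw": 1}])

```text
time: 5.75
tool_pos: [0.6307, 0.3108, 0.0166]
tool_rot: [0.001, 0.084, 0.996, 0.0]
contact_force: [-0.1, -0.6, -2.8]
gripper_width: 0.338
grasp_force: 61.2
```

send_rows(increments=[{"dx": 0, "dy": 0, "dz": 0.002, "yaw": 0, "claw": 1}, {"dx": 0, "dy": 0, "dz": 0.004, "yaw": 0, "claw": 1}, {"dx": 0, "dy": 0, "dz": 0.004, "yaw": 0, "claw": 1}])

```text
time: 6.12
tool_pos: [0.6306, 0.3109, 0.0149]
tool_rot: [0.001, 0.083, 0.997, 0.0]
contact_force: [-4.1, -1.1, 5.4]
gripper_width: 0.338
grasp_force: 64.2
```

Contact with the floor is gentle, so I release with a small opening and lift. Then I go to the right bar.

send_rows(increments=[{"dx": 0, "dy": 0, "dz": 0.003, "yaw": 0, "claw": 0.1}, {"dx": 0, "dy": 0, "dz": 0.003, "yaw": 0, "claw": 0.1}, {"dx": 0, "dy": 0, "dz": 0.003, "yaw": 0, "claw": 0.1}, {"dx": 0, "dy": 0, "dz": -0.03, "yaw": 0, "claw": 0.1}, {"dx": 0, "dy": 0, "dz": -0.12, "yaw": 0, "claw": 0.1}, {"dx": 0, "dy": 0, "dz": -0.23, "yaw": 0, "claw": 0.1}, {"dx": 0, "dy": 0, "dz": -0.3, "yaw": 0, "claw": 0.1}, {"dx": 0, "dy": 0, "dz": -0.34, "yaw": 0, "claw": 0}])

```text
time: 7.12
tool_pos: [0.6312, 0.3113, 0.187]
tool_rot: [0.002, 0.083, 0.997, 0.001]
contact_force: [0.3, 0.1, 0.0]
gripper_width: 0.497
grasp_force: 0.0
```

```bash
python3 - <<'E'
from h import *
K,W=cam("wrist"); im=manip.grab_frame("wrist")[:,:,::-1]; cv2.imwrite("pics/w3.png",im)
print(manip.state()["gripper_width"])
g=im[:,:,1].astype(int)-im[:,:,0]; t=im.sum(2)
for c in blobs((g>8)&(t>330),1500): print(c.mean(0),rect(px2w(c,.038,K,W)))
goto(.421,-.207,.19,13.5)
E
```

```text
0.49903904777540464
[320.77871148 216.8907563 ] (array([631.2, 311. ]), 117.5, 28.7, -9.5)
d [ 0.2434 -1.0928 -0.0076] yaw 0.7787 (deg 66.9 ) alt yaw -1.3157
```

send_rows(increments=[{"dx": 0.02, "dy": -0.09, "dz": -0.007, "yaw": 0.06, "claw": 0}, {"dx": 0.045, "dy": -0.2, "dz": -0.007, "yaw": 0.15, "claw": -0.2}, {"dx": 0.07, "dy": -0.31, "dz": -0.007, "yaw": 0.24, "claw": -0.4}, {"dx": 0.094, "dy": -0.42, "dz": -0.007, "yaw": 0.33, "claw": -0.6}, {"dx": 0.118, "dy": -0.53, "dz": -0.007, "yaw": 0.42, "claw": -0.8}, {"dx": 0.143, "dy": -0.64, "dz": -0.007, "yaw": 0.51, "claw": -1}, {"dx": 0.167, "dy": -0.75, "dz": -0.007, "yaw": 0.6, "claw": -1}, {"dx": 0.192, "dy": -0.86, "dz": -0.007, "yaw": 0.69, "claw": -1}, {"dx": 0.217, "dy": -0.97, "dz": -0.007, "yaw": 0.779, "claw": -1}, {"dx": 0.223, "dy": -1.0, "dz": -0.007, "yaw": 0.779, "claw": -1}, {"dx": 0.243, "dy": -1.0, "dz": -0.007, "yaw": 0.779, "claw": -1}])

```text
time: 8.55
tool_pos: [0.4263, -0.1622, 0.1859]
tool_rot: [-0.001, 0.62, 0.785, 0.0]
contact_force: [0.2, 0.1, -0.7]
gripper_width: 0.994
grasp_force: 0.0
```

```bash
python3 - <<'E'
from h import *
K,W=cam("wrist"); im=manip.grab_frame("wrist")[:,:,::-1]; cv2.imwrite("pics/w4.png",im)
T=pose();print(T[:3,3])
g=im[:,:,1].astype(int)-im[:,:,0]; t=im.sum(2)
for c in blobs((g>8),1500): print(c.mean(0),rect(px2w(c,.03,K,W)))
goto(.421,-.207,.19,13.5)
E
```

```text
[ 0.42565458 -0.16122081  0.18592571]
[415.48441247 370.0383693 ] (array([ 553.3, -278.6]), 111.9, 61.6, 84.1)
[103.19125683 327.91803279] (array([ 263.7, -301.9]), 55.1, 47.1, -53.1)
[304.63739377 264.99433428] (array([ 422.4, -208. ]), 122.4, 29.7, -76.5)
[595.48722317  97.34582624] (array([618.6, -19.6]), 122.9, 119.8, -9.4)
d [-0.0868 -0.0304 -0.0083] yaw -0.0 (deg -0.0 ) alt yaw 2.0944
```

send_rows(increments=[{"dx": -0.05, "dy": -0.016, "dz": 0.05, "yaw": 0, "claw": -0.8}, {"dx": -0.0875, "dy": -0.028, "dz": 0.15, "yaw": 0, "claw": -0.6}, {"dx": -0.0875, "dy": -0.028, "dz": 0.25, "yaw": 0, "claw": -0.4}, {"dx": -0.0875, "dy": -0.028, "dz": 0.32, "yaw": 0, "claw": -0.2}, {"dx": -0.0875, "dy": -0.028, "dz": 0.35, "yaw": 0, "claw": -0.2}, {"dx": -0.0875, "dy": -0.028, "dz": 0.361, "yaw": 0, "claw": -0.1}, {"dx": -0.0875, "dy": -0.028, "dz": 0.361, "yaw": 0, "claw": 0.1}, {"dx": -0.0875, "dy": -0.028, "dz": 0.361, "yaw": 0, "claw": 1}, {"dx": -0.0875, "dy": -0.028, "dz": 0.361, "yaw": 0, "claw": 1}, {"dx": -0.0875, "dy": -0.028, "dz": 0.361, "yaw": 0, "claw": 1}, {"dx": -0.0875, "dy": -0.028, "dz": 0.361, "yaw": 0, "claw": 1}])

```text
time: 9.98
tool_pos: [0.4249, -0.2088, 0.0083]
tool_rot: [0.002, 0.619, 0.785, 0.0]
contact_force: [0.1, 1.1, 6.4]
gripper_width: 0.338
grasp_force: 62.0
```

```bash
python3 -c "
from h import *
T=pose();print(T[:3,3])
goto(.6215,.258,.16,80.4)"
```

```text
[ 0.42491705 -0.2088116   0.00830738]
d [ 0.8158  0.6004 -0.3037] yaw -0.7789 (deg -66.9 ) alt yaw 1.3155
```

send_rows(increments=[{"dx": 0, "dy": 0, "dz": -0.03, "yaw": 0, "claw": 1}, {"dx": 0, "dy": 0, "dz": -0.1, "yaw": 0, "claw": 1}, {"dx": 0, "dy": 0, "dz": -0.2, "yaw": 0, "claw": 1}, {"dx": 0.04, "dy": 0.03, "dz": -0.28, "yaw": 0, "claw": 1}, {"dx": 0.11, "dy": 0.08, "dz": -0.304, "yaw": -0.08, "claw": 1}, {"dx": 0.19, "dy": 0.14, "dz": -0.304, "yaw": -0.16, "claw": 1}, {"dx": 0.27, "dy": 0.2, "dz": -0.304, "yaw": -0.24, "claw": 1}, {"dx": 0.35, "dy": 0.26, "dz": -0.304, "yaw": -0.32, "claw": 1}, {"dx": 0.43, "dy": 0.32, "dz": -0.304, "yaw": -0.4, "claw": 1}, {"dx": 0.51, "dy": 0.38, "dz": -0.304, "yaw": -0.48, "claw": 1}, {"dx": 0.59, "dy": 0.435, "dz": -0.304, "yaw": -0.56, "claw": 1}, {"dx": 0.67, "dy": 0.493, "dz": -0.304, "yaw": -0.64, "claw": 1}, {"dx": 0.74, "dy": 0.545, "dz": -0.304, "yaw": -0.72, "claw": 1}, {"dx": 0.79, "dy": 0.582, "dz": -0.304, "yaw": -0.779, "claw": 1}, {"dx": 0.816, "dy": 0.6, "dz": -0.304, "yaw": -0.779, "claw": 1}, {"dx": 0.816, "dy": 0.6, "dz": -0.304, "yaw": -0.779, "claw": 1}, {"dx": 0.816, "dy": 0.6, "dz": -0.304, "yaw": -0.779, "claw": 1}])

```text
time: 12.1
tool_pos: [0.6199, 0.2575, 0.1584]
tool_rot: [-0.0, 0.084, 0.996, -0.0]
contact_force: [-0.6, 0.3, -2.0]
gripper_width: 0.342
grasp_force: 61.0
```

```bash
python3 -c "
from h import *
T=pose();print(T[:3,3])
goto(.6215,.258,.017,80.4)"
```

```text
[0.61992745 0.25754246 0.1584408 ]
d [-0.0031  0.0017  0.2829] yaw -0.0009 (deg -0.1 ) alt yaw 2.0935
```

send_rows(increments=[{"dx": -0.003, "dy": 0.001, "dz": 0.08, "yaw": 0, "claw": 1}, {"dx": -0.003, "dy": 0.001, "dz": 0.17, "yaw": 0, "claw": 1}, {"dx": -0.003, "dy": 0.001, "dz": 0.23, "yaw": 0, "claw": 1}, {"dx": -0.003, "dy": 0.001, "dz": 0.262, "yaw": 0, "claw": 1}, {"dx": -0.003, "dy": 0.001, "dz": 0.275, "yaw": 0, "claw": 1}, {"dx": -0.003, "dy": 0.001, "dz": 0.281, "yaw": 0, "claw": 1}, {"dx": -0.003, "dy": 0.001, "dz": 0.285, "yaw": 0, "claw": 1}, {"dx": -0.003, "dy": 0.001, "dz": 0.286, "yaw": 0, "claw": 1}])

```text
time: 13.1
tool_pos: [0.6225, 0.2591, 0.0164]
tool_rot: [0.001, 0.084, 0.997, 0.0]
contact_force: [-0.6, -1.1, -0.9]
gripper_width: 0.336
grasp_force: 61.0
```

send_rows(increments=[{"dx": 0, "dy": 0, "dz": 0.002, "yaw": 0, "claw": 1}, {"dx": 0, "dy": 0, "dz": 0.002, "yaw": 0, "claw": 1}, {"dx": 0, "dy": 0, "dz": 0.002, "yaw": 0, "claw": 0.1}, {"dx": 0, "dy": 0, "dz": 0.002, "yaw": 0, "claw": 0.1}, {"dx": 0, "dy": 0, "dz": 0.002, "yaw": 0, "claw": 0.1}, {"dx": 0, "dy": 0, "dz": -0.03, "yaw": 0, "claw": 0.1}, {"dx": 0, "dy": 0, "dz": -0.12, "yaw": 0, "claw": 0.1}, {"dx": 0, "dy": 0, "dz": -0.23, "yaw": 0, "claw": 0.1}, {"dx": 0, "dy": 0, "dz": -0.33, "yaw": 0, "claw": 0.1}, {"dx": 0, "dy": 0, "dz": -0.38, "yaw": 0, "claw": 0}])

```text
time: 14.35
tool_pos: [0.623, 0.2589, 0.2104]
tool_rot: [0.003, 0.084, 0.996, 0.001]
contact_force: [0.4, -0.1, -0.2]
gripper_width: 0.498
grasp_force: 0.0
```

```bash
python3 - <<'E'
from h import *
K,W=cam("wrist"); im=manip.grab_frame("wrist")[:,:,::-1]; cv2.imwrite("pics/w5.png",im)
T=pose();print(T[:3,3])
g=im[:,:,1].astype(int)-im[:,:,0]; t=im.sum(2)
for c in blobs((g>8)&(t>330),1500): print(c.mean(0),rect(px2w(c,.038,K,W)))
goto(.421,.010,.21,84.4)
E
```

```text
[0.62416694 0.25924369 0.21347434]
[322.21686747 212.20783133] (array([624.9, 259.4]), 117.4, 28.7, -9.6)
[383.36227545 210.14670659] (array([631.4, 310.8]), 117.9, 28.7, -9.5)
d [ 0.3176 -0.5593  0.0021] yaw -0.0465 (deg -4.0 ) alt yaw 2.0479
```

View pics/w5.png

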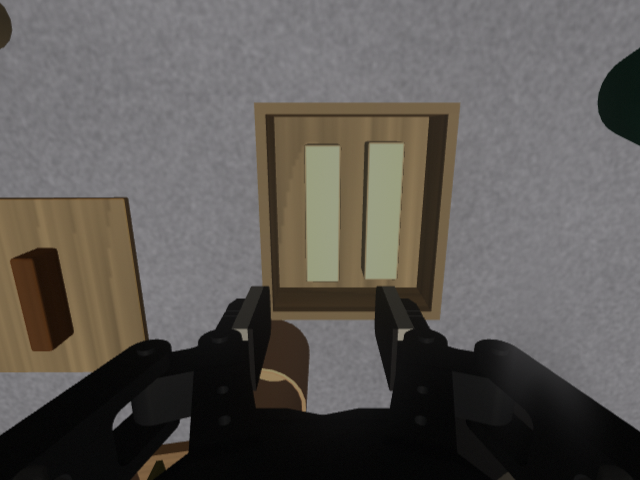

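The bars lie flat and parallel in the box at (322,212) and (383,210). Next is the tube.

send_rows(increments=[{"dx": 0.05, "dy": -0.08, "dz": 0, "yaw": -0.02, "claw": -0.3}, {"dx": 0.1, "dy": -0.17, "dz": 0, "yaw": -0.046, "claw": -0.6}, {"dx": 0.155, "dy": -0.27, "dz": 0, "yaw": -0.046, "claw": -1}, {"dx": 0.21, "dy": -0.37, "dz": 0, "yaw": -0.046, "claw": -1}, {"dx": 0.265, "dy": -0.465, "dz": 0, "yaw": -0.046, "claw": -1}, {"dx": 0.3, "dy": -0.53, "dz": 0, "yaw": -0.046, "claw": -1}, {"dx": 0.3176, "dy": -0.559, "dz": 0, "yaw": -0.046, "claw": -1}, {"dx": 0.3176, "dy": -0.559, "dz": 0, "yaw": -0.046, "claw": -1}])

```text
time: 15.4
tool_pos: [0.4184, 0.0094, 0.2052]
tool_rot: [0.0, 0.05, 0.999, 0.0]
contact_force: [-0.5, 0.5, 0.0]
gripper_width: 1.002
grasp_force: 0.0
```

```bash
python3 - <<'E'
from h import *
K,W=cam("wrist"); im=manip.grab_frame("wrist")[:,:,::-1]; cv2.imwrite("pics/w6.png",im)
T=pose();print(T[:3,3])
g=im[:,:,1].astype(int)-im[:,:,0]; t=im.sum(2)
for c in blobs((g>8),1000): print(c.mean(0),"foot/top",rect(px2w(c,.08,K,W)),rect(px2w(c,0,K,W)))
goto(.421,.010,.046,84.4)
E
```

```text
[0.41892059 0.00987671 0.20543968]
[335.32653061 387.39795918] foot/top (array([553.3,   6.5]), 125.4, 58.5, 80.0) (array([613.7,   3.5]), 162.9, 75.9, 80.0)
[ 47.35018051 359.72202166] foot/top (array([ 504.3, -222.8]), 96.5, 36.8, -84.8) (array([ 550. , -294.4]), 125.3, 47.9, -84.8)
[602.86980609 336.01939058] foot/top (array([526.5, 225. ]), 72.8, 51.9, 5.2) (array([578.9, 287.3]), 94.6, 67.4, 5.2)
[322.20812183 228.73096447] foot/top (array([421.9,   8.8]), 43.7, 42.7, 31.5) (array([443.1,   6.4]), 56.8, 55.5, 31.5)
d [-0.004   0.0005  0.3189] yaw -0.0008 (deg -0.1 ) alt yaw 2.0936
```

View pics/w6.png

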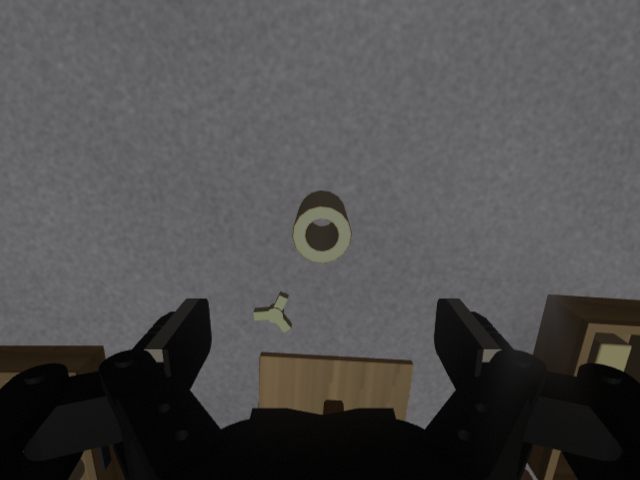

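The tube's top ring is at (322,234), standing clear between the fingers. I descend and grip it.

send_rows(increments=[{"dx": -0.006, "dy": -0.001, "dz": 0.07, "yaw": 0, "claw": -1}, {"dx": -0.006, "dy": -0.001, "dz": 0.15, "yaw": 0, "claw": -1}, {"dx": -0.006, "dy": -0.001, "dz": 0.23, "yaw": 0, "claw": -1}, {"dx": -0.006, "dy": -0.001, "dz": 0.29, "yaw": 0, "claw": -0.8}, {"dx": -0.006, "dy": -0.001, "dz": 0.32, "yaw": 0, "claw": -0.5}, {"dx": -0.006, "dy": -0.001, "dz": 0.32, "yaw": 0, "claw": -0.3}, {"dx": -0.006, "dy": -0.001, "dz": 0.32, "yaw": 0, "claw": -0.15}, {"dx": -0.006, "dy": -0.001, "dz": 0.32, "yaw": 0, "claw": 0}, {"dx": -0.006, "dy": -0.001, "dz": 0.32, "yaw": 0, "claw": 1}, {"dx": -0.006, "dy": -0.001, "dz": 0.32, "yaw": 0, "claw": 1}, {"dx": -0.006, "dy": -0.001, "dz": 0.32, "yaw": 0, "claw": 1}])

```text
time: 16.82
tool_pos: [0.4232, 0.0088, 0.0474]
tool_rot: [0.002, 0.049, 0.999, 0.0]
contact_force: [0.3, 0.1, 6.3]
gripper_width: 0.495
grasp_force: 60.8
```

```bash
python3 - <<'E'
from h import *
T=pose();print(T[:3,3])
# stored tube, top ring in the top view; crate target at local x=-42
K,W=cam("top"); im=cv2.imread("pics/top0.png")[180:215,425:470].astype(np.float32)
g=cv2.resize(im[:,:,1]*1.0,None,fx=4,fy=4,interpolation=cv2.INTER_CUBIC)
for c in blobs(g>115,300):
    uv=(c+.5)/4-.5+[425,180]; print("stored",rect(px2w(uv,.088,K,W)))
a=np.radians(-5.6); c=np.array([.6290,-.3005])-.042*np.array([np.cos(a),np.sin(a)]); print("target",c)
goto(c[0],c[1],.17,84.4)
E
```

```text
[0.42317019 0.00879433 0.04737967]
stored (array([ 671.8, -366.3]), 41.1, 9.0, -0.1)
stored (array([ 678.5, -306.3]), 40.5, 39.7, -89.8)
target [ 0.58720045 -0.29640152]
d [-0.3873 -0.5751 -0.244 ] yaw -0.0005 (deg -0.0 ) alt yaw 2.0939
```

send_rows(increments=[{"dx": 0, "dy": 0, "dz": -0.03, "yaw": 0, "claw": 1}, {"dx": 0, "dy": 0, "dz": -0.1, "yaw": 0, "claw": 1}, {"dx": 0, "dy": 0, "dz": -0.18, "yaw": 0, "claw": 1}, {"dx": -0.03, "dy": -0.045, "dz": -0.235, "yaw": 0, "claw": 1}, {"dx": -0.08, "dy": -0.12, "dz": -0.245, "yaw": 0, "claw": 1}, {"dx": -0.135, "dy": -0.2, "dz": -0.245, "yaw": 0, "claw": 1}, {"dx": -0.19, "dy": -0.28, "dz": -0.245, "yaw": 0, "claw": 1}, {"dx": -0.245, "dy": -0.36, "dz": -0.245, "yaw": 0, "claw": 1}, {"dx": -0.3, "dy": -0.44, "dz": -0.245, "yaw": 0, "claw": 1}, {"dx": -0.345, "dy": -0.51, "dz": -0.245, "yaw": 0, "claw": 1}, {"dx": -0.375, "dy": -0.555, "dz": -0.245, "yaw": 0, "claw": 1}, {"dx": -0.387, "dy": -0.575, "dz": -0.245, "yaw": 0, "claw": 1}, {"dx": -0.387, "dy": -0.575, "dz": -0.245, "yaw": 0, "claw": 1}, {"dx": -0.387, "dy": -0.575, "dz": -0.245, "yaw": 0, "claw": 1}])

```text
time: 18.58
tool_pos: [0.5856, -0.2951, 0.168]
tool_rot: [-0.0, 0.049, 0.999, 0.0]
contact_force: [0.6, -0.2, -1.8]
gripper_width: 0.499
grasp_force: 61.3
```

```bash
python3 - <<'E'
from h import *
im=manip.grab_frame("wrist")[:,:,::-1]; cv2.imwrite("pics/w7.png",im)
T=pose();print(T[:3,3])
goto(.5872,-.2964,.0565,84.4)
E
```

```text
[ 0.58563612 -0.29504     0.16802544]
d [-0.0035 -0.0025  0.223 ] yaw 0.0002 (deg 0.0 ) alt yaw -2.0942
```

View pics/w7.png

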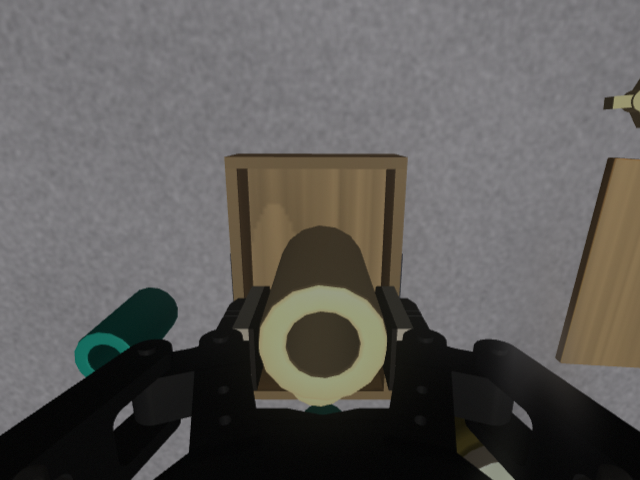

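The held tube's top at (323,343) is centred across the crate, which spans columns 227–405. I lower it.

send_rows(increments=[{"dx": -0.003, "dy": -0.002, "dz": 0.06, "yaw": 0, "claw": 1}, {"dx": -0.003, "dy": -0.002, "dz": 0.13, "yaw": 0, "claw": 1}, {"dx": -0.003, "dy": -0.002, "dz": 0.18, "yaw": 0, "claw": 1}, {"dx": -0.003, "dy": -0.002, "dz": 0.205, "yaw": 0, "claw": 1}, {"dx": -0.003, "dy": -0.002, "dz": 0.216, "yaw": 0, "claw": 1}, {"dx": -0.003, "dy": -0.002, "dz": 0.221, "yaw": 0, "claw": 1}, {"dx": -0.003, "dy": -0.002, "dz": 0.224, "yaw": 0, "claw": 1}, {"dx": -0.003, "dy": -0.002, "dz": 0.225, "yaw": 0, "claw": 1}])

```text
time: 19.62
tool_pos: [0.5878, -0.2976, 0.0563]
tool_rot: [0.001, 0.049, 0.999, -0.0]
contact_force: [-0.2, -1.1, -0.3]
gripper_width: 0.491
grasp_force: 61.2
```

send_rows(increments=[{"dx": 0, "dy": 0, "dz": 0.002, "yaw": 0, "claw": 1}, {"dx": 0, "dy": 0, "dz": 0.002, "yaw": 0, "claw": 1}, {"dx": 0, "dy": 0, "dz": 0.002, "yaw": 0, "claw": -0.1}, {"dx": 0, "dy": 0, "dz": 0.002, "yaw": 0, "claw": -0.3}, {"dx": 0, "dy": 0, "dz": 0.002, "yaw": 0, "claw": -0.6}, {"dx": 0, "dy": 0, "dz": 0.002, "yaw": 0, "claw": -0.6}, {"dx": 0, "dy": 0, "dz": -0.04, "yaw": 0, "claw": -0.6}, {"dx": 0, "dy": 0, "dz": -0.12, "yaw": 0, "claw": -0.6}, {"dx": 0, "dy": 0, "dz": -0.22, "yaw": 0, "claw": -0.6}, {"dx": 0, "dy": 0, "dz": -0.29, "yaw": 0, "claw": -0.6}, {"dx": 0, "dy": 0, "dz": -0.31, "yaw": 0, "claw": -0.6}])

```text
time: 21.0
tool_pos: [0.589, -0.2983, 0.2159]
tool_rot: [0.003, 0.049, 0.999, -0.002]
contact_force: [-0.4, -0.1, -0.1]
gripper_width: 0.8
grasp_force: 0.0
```

```bash
python3 - <<'E'
from h import *
im=manip.grab_frame("wrist")[:,:,::-1]; cv2.imwrite("pics/w8.png",im)
T=pose();print(T[:3,3])
# box rim outer corners seen in w5 (wrist pose then)
goto(.6575,-.005,.21,80.5)
E
```

```text
[ 0.58871139 -0.2981136   0.21505396]
d [-0.0794  0.5969  0.0088] yaw 0.045 (deg 3.9 ) alt yaw -2.0494
```

View pics/w8.png

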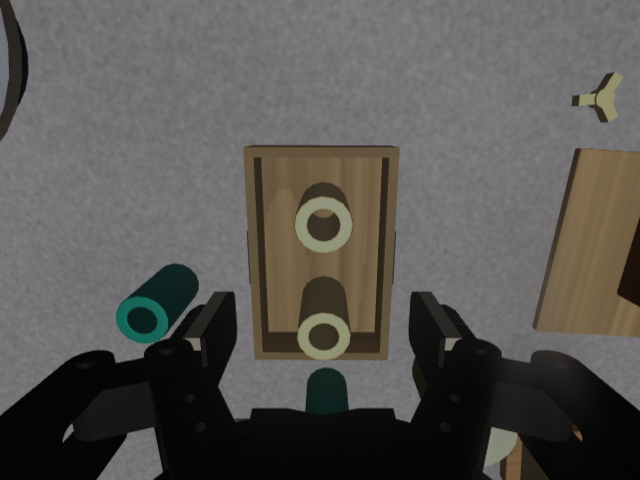

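Both tubes stand in the crate at (324,224) and (323,336). Now the lid: I hover over it and measure the panel and the grip bar.

send_rows(increments=[{"dx": -0.01, "dy": 0.08, "dz": 0.008, "yaw": 0.045, "claw": -0.6}, {"dx": -0.025, "dy": 0.19, "dz": 0.008, "yaw": 0.045, "claw": -0.6}, {"dx": -0.04, "dy": 0.3, "dz": 0.008, "yaw": 0.045, "claw": -0.6}, {"dx": -0.055, "dy": 0.41, "dz": 0.008, "yaw": 0.045, "claw": -0.6}, {"dx": -0.07, "dy": 0.52, "dz": 0.008, "yaw": 0.045, "claw": -0.6}, {"dx": -0.079, "dy": 0.58, "dz": 0.008, "yaw": 0.045, "claw": -0.6}, {"dx": -0.079, "dy": 0.597, "dz": 0.008, "yaw": 0.045, "claw": -0.6}, {"dx": -0.079, "dy": 0.597, "dz": 0.008, "yaw": 0.045, "claw": -0.6}])

```text
time: 22.05
tool_pos: [0.6553, -0.0043, 0.2052]
tool_rot: [-0.001, 0.083, 0.997, -0.0]
contact_force: [-0.3, -0.6, -0.2]
gripper_width: 0.8
grasp_force: 0.0
```

```bash
python3 - <<'E'
from h import *
K,W=cam("wrist"); im=manip.grab_frame("wrist")[:,:,::-1]; cv2.imwrite("pics/w9.png",im)
T=pose();print(T[:3,3])
h=im.astype(int); rb=h[:,:,2]-h[:,:,0]; s=h.sum(2)
for c in blobs((rb>18)&(s>90),2000): print(np.ptp(c,0),c.mean(0),"panel",rect(px2w(c,.017,K,W)))
hsv=cv2.cvtColor(im,cv2.COLOR_BGR2HSV)
for c in blobs((hsv[:,:,1]>150)&(rb>15)&(s>60),500): print(np.ptp(c,0),c.mean(0),"grip",rect(px2w(c,.051,K,W)))
goto(.6575,-.005,.026,80.5)
E
```

```text
[ 0.65547554 -0.00494027  0.2055325 ]
[ 98 106] [579.90291262 317.5210356 ] panel (array([803.1, 227.8]), 104.6, 87.1, 58.8)
[ 66 229] [ 22.51622003 264.48801128] panel (array([ 649.7, -270.4]), 223.5, 63.7, -22.3)
[184 197] [321.01634877 206.13623978] panel (array([658.7,  -5.6]), 179.2, 154.4, -9.4)
[ 59 238] [619.27090695 128.55477032] panel (array([628.4, 244.5]), 197.9, 52.2, 3.2)
[ 23 108] [320.75581395 220.24806202] grip (array([656.9,  -5.6]), 89.3, 18.7, -9.0)
d [-0.0046  0.0008  0.3591] yaw -0.0004 (deg -0.0 ) alt yaw 2.094
```

View pics/w9.png

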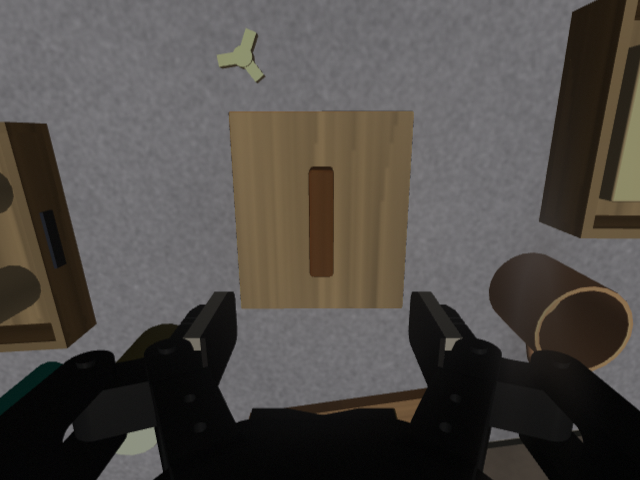

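The lid is at (321,210) and its grip bar at (321,221), between the fingers. I grip it.

send_rows(increments=[{"dx": -0.006, "dy": 0, "dz": 0.08, "yaw": 0, "claw": -0.6}, {"dx": -0.006, "dy": 0, "dz": 0.18, "yaw": 0, "claw": -0.5}, {"dx": -0.006, "dy": 0, "dz": 0.27, "yaw": 0, "claw": -0.3}, {"dx": -0.006, "dy": 0, "dz": 0.33, "yaw": 0, "claw": -0.1}, {"dx": -0.006, "dy": 0, "dz": 0.354, "yaw": 0, "claw": 0.1}, {"dx": -0.006, "dy": 0, "dz": 0.36, "yaw": 0, "claw": 0.3}, {"dx": -0.006, "dy": 0, "dz": 0.36, "yaw": 0, "claw": 0.4}, {"dx": -0.006, "dy": 0, "dz": 0.36, "yaw": 0, "claw": 1}, {"dx": -0.006, "dy": 0, "dz": 0.36, "yaw": 0, "claw": 1}, {"dx": -0.006, "dy": 0, "dz": 0.36, "yaw": 0, "claw": 1}, {"dx": -0.006, "dy": 0, "dz": 0.36, "yaw": 0, "claw": 1}])

```text
time: 23.48
tool_pos: [0.6605, -0.0049, 0.0287]
tool_rot: [0.002, 0.083, 0.997, -0.0]
contact_force: [-0.3, -1.6, 6.2]
gripper_width: 0.223
grasp_force: 61.9
```

```bash
python3 - <<'E'
from h import *
T=pose();print(T[:3,3])
# box rim outline from w5 at its recorded pose
p=manip.camera_params("wrist");K=p["camera_matrix"];W5=np.eye(4)
W5[:3,:3]=Ro.from_quat([.084,.996,.001,.002]).as_matrix();W5[:3,3]=[.6241,.2592,.2134];W5=W5@p["tool_from_camera"]
print("rim w5",rect(px2w([[255.5,103],[459,103],[440,320],[272,320]],.06,K,W5)))
goto(.625,.2845,.17,80.4)
E
```

```text
[ 0.66047025 -0.00492899  0.02865011]
rim w5 (array([628.8, 286.1]), 178.5, 150.4, -9.3)
d [ 0.1645  0.5592 -0.2834] yaw 0.0012 (deg 0.1 ) alt yaw -2.0932
```

```bash
python3 -c "
from h import *
goto(.6285,.2852,.17,80.4)"
```

```text
d [ 0.1578  0.5617 -0.2834] yaw 0.0012 (deg 0.1 ) alt yaw -2.0932
```

send_rows(increments=[{"dx": 0, "dy": 0, "dz": -0.02, "yaw": 0, "claw": 1}, {"dx": 0, "dy": 0, "dz": -0.07, "yaw": 0, "claw": 1}, {"dx": 0, "dy": 0, "dz": -0.15, "yaw": 0, "claw": 1}, {"dx": 0, "dy": 0, "dz": -0.23, "yaw": 0, "claw": 1}, {"dx": 0.01, "dy": 0.03, "dz": -0.283, "yaw": 0, "claw": 1}, {"dx": 0.03, "dy": 0.1, "dz": -0.285, "yaw": 0, "claw": 1}, {"dx": 0.055, "dy": 0.18, "dz": -0.285, "yaw": 0, "claw": 1}, {"dx": 0.08, "dy": 0.27, "dz": -0.285, "yaw": 0, "claw": 1}, {"dx": 0.105, "dy": 0.36, "dz": -0.285, "yaw": 0, "claw": 1}, {"dx": 0.13, "dy": 0.44, "dz": -0.285, "yaw": 0, "claw": 1}, {"dx": 0.15, "dy": 0.51, "dz": -0.285, "yaw": 0, "claw": 1}, {"dx": 0.158, "dy": 0.55, "dz": -0.285, "yaw": 0, "claw": 1}, {"dx": 0.158, "dy": 0.563, "dz": -0.285, "yaw": 0, "claw": 1}, {"dx": 0.158, "dy": 0.563, "dz": -0.285, "yaw": 0, "claw": 1}])

```text
time: 25.22
tool_pos: [0.6277, 0.2854, 0.1688]
tool_rot: [-0.0, 0.083, 0.997, -0.0]
contact_force: [-0.1, 0.8, -1.8]
gripper_width: 0.221
grasp_force: 60.7
```

```bash
python3 -c "
from h import *
print(manip.state()['tool_pos'])
goto(.6285,.2852,.11,80.4)"
```

```text
[0.62771374 0.28543136 0.16876283]
d [-1.700e-03 -1.000e-04  1.175e-01] yaw 0.001 (deg 0.1 ) alt yaw -2.0934
```

send_rows(increments=[{"dx": -0.001, "dy": 0, "dz": 0.05, "yaw": 0, "claw": 1}, {"dx": -0.001, "dy": 0, "dz": 0.11, "yaw": 0, "claw": 1}, {"dx": -0.001, "dy": 0, "dz": 0.14, "yaw": 0, "claw": 1}, {"dx": -0.001, "dy": 0, "dz": 0.152, "yaw": 0, "claw": 1}, {"dx": -0.001, "dy": 0, "dz": 0.158, "yaw": 0, "claw": 1}, {"dx": -0.001, "dy": 0, "dz": 0.163, "yaw": 0, "claw": 1}, {"dx": -0.001, "dy": 0, "dz": 0.166, "yaw": 0, "claw": 1}, {"dx": -0.001, "dy": 0, "dz": 0.166, "yaw": 0, "claw": 1}])

```text
time: 26.22
tool_pos: [0.6281, 0.2861, 0.0864]
tool_rot: [0.0, 0.083, 0.997, 0.0]
contact_force: [0.7, -0.9, -1.1]
gripper_width: 0.222
grasp_force: 60.8
```

The cleats are below the rim with no contact force, so the fit is good. I continue down.

send_rows(increments=[{"dx": 0, "dy": 0, "dz": 0.004, "yaw": 0, "claw": 1}, {"dx": 0, "dy": 0, "dz": 0.008, "yaw": 0, "claw": 1}, {"dx": 0, "dy": 0, "dz": 0.011, "yaw": 0, "claw": 1}, {"dx": 0, "dy": 0, "dz": 0.013, "yaw": 0, "claw": 1}, {"dx": 0, "dy": 0, "dz": 0.013, "yaw": 0, "claw": 1}])

```text
time: 26.85
tool_pos: [0.6283, 0.2861, 0.0807]
tool_rot: [0.0, 0.083, 0.997, 0.0]
contact_force: [-3.4, -0.8, 4.8]
gripper_width: 0.219
grasp_force: 61.8
```

Contact comes at the expected height of 0.0807, so the lid is on the rim. I release, retreat, then check.

send_rows(increments=[{"dx": 0, "dy": 0, "dz": 0, "yaw": 0, "claw": 0.4}, {"dx": 0, "dy": 0, "dz": 0, "yaw": 0, "claw": 0.2}, {"dx": 0, "dy": 0, "dz": 0, "yaw": 0, "claw": 0}, {"dx": 0, "dy": 0, "dz": 0, "yaw": 0, "claw": 0}, {"dx": 0, "dy": 0, "dz": -0.03, "yaw": 0, "claw": 0}, {"dx": 0, "dy": 0, "dz": -0.1, "yaw": 0, "claw": 0}, {"dx": 0, "dy": 0, "dz": -0.2, "yaw": 0, "claw": 0}, {"dx": 0, "dy": 0, "dz": -0.28, "yaw": 0, "claw": 0}, {"dx": 0.1, "dy": -0.05, "dz": -0.3, "yaw": 0, "claw": 0}, {"dx": 0.2, "dy": -0.1, "dz": -0.3, "yaw": 0, "claw": 0}, {"dx": 0.3, "dy": -0.15, "dz": -0.3, "yaw": 0, "claw": 0}, {"dx": 0.36, "dy": -0.18, "dz": -0.3, "yaw": 0, "claw": 0}, {"dx": 0.36, "dy": -0.18, "dz": -0.3, "yaw": 0, "claw": 0}])

```text
time: 28.48
tool_pos: [0.4344, 0.2268, 0.2308]
tool_rot: [0.001, 0.083, 0.997, 0.001]
contact_force: [0.5, -0.4, -0.4]
gripper_width: 0.497
grasp_force: 0.0
```

```bash
python3 - <<'E'
from h import *
im=manip.grab_frame("side")[:,:,::-1]; tp=manip.grab_frame("top")[:,:,::-1]
cv2.imwrite("pics/side_end.png",im);cv2.imwrite("pics/top_end.png",tp)
K,W=cam("top"); h=tp.astype(np.float32)
f=cv2.resize(h[:,:,2]-h[:,:,0],None,fx=4,fy=4,interpolation=cv2.INTER_CUBIC)
for c in blobs(f>22,20000):
    uv=(c+.5)/4-.5; print(uv.mean(0).round(),rect(px2w(uv,.069,K,W)))
a=cv2.resize(tp[100:300,180:500],(800,500)); cv2.imwrite("pics/end.png",np.hstack([cv2.resize(im[150:400,180:540],(432,300)),cv2.resize(tp[130:310,180:500],(368,300))]))
print(manip.state()["tool_pos"],manip.state()["time"])
E
```

```text
[ 36. 412.] (array([ 17.3, 917.8]), 274.3, 248.8, -28.3)
[556. 285.] (array([ 421.3, -637.3]), 138.1, 119.7, 88.7)
[137. 321.] (array([283. , 610.9]), 404.4, 194.2, 0.0)
[443. 215.] (array([ 624.4, -294.7]), 192.6, 125.4, -5.7)
[263. 334.] (array([274.6, 246.7]), 920.2, 247.8, 10.2)
[348. 130.] (array([886.2,   3.4]), 230.9, 83.1, -90.0)
[0.43622604 0.22709692 0.23080618] 28.575
```

View pics/end.png

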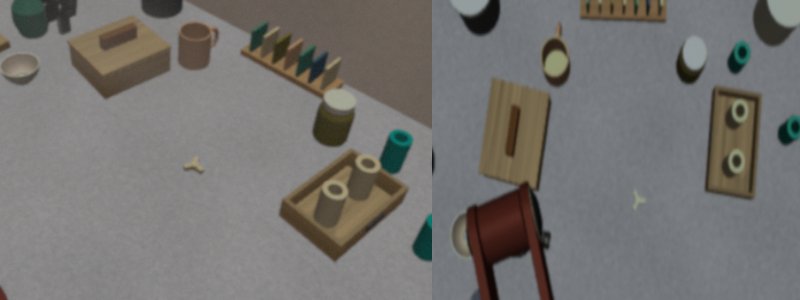

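The final picture shows the lid flat and square on the box, both tubes standing in the crate and the other things where they were. I hand the job in.

```bash
python3 -c "
from plant import manip
print(manip.job_done())"
```

```text
the job is handed in; nothing more can be done
None
```

The job is handed in at about 28.6 s: both bars lie flat side by side in the box, both tubes stand in the crate, and the lid rests fully on the rim.

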